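# Add a slotted counterweight disc to a screen-lift carrier

## Robot

A 6-joint arm with a two-finger parallel gripper is mounted at the origin on the work surface. World frame = base frame: x ahead of the robot, y to its left, z up, the work surface at z = 0. Lengths are in m, angles in rad, forces in N, time in s.
With the tool pointing down it reaches from about 0.275 to 0.875 m from the base axis. Payload 12.5 kg.
Tool frame: the origin (TCP) lies on the centre line of the jaws, within the pads' length; the fingertips stand 25 mm ahead of it and the grasp point (between the pads) lies 6 mm ahead of it; z points along the fingers, y is the direction in which the jaws open and shut (so a half turn about z gives the same grasp; the last joint's range is limited). The gripper opens to 85 mm and grips with 20 to 120 N. Pads are 22 mm wide; open, the fingers measure 114 mm over their backs; the gripper's body (76 mm by 85 mm) begins 54 mm behind the grasp point. The pads swing forward as they close: fully open they stand 13 mm farther back than shut.
Start: joints at [-1.398, 0.351, 1.652, -0, 1.139, -0.085], TCP at [0.14, -0.532, 0.256] pointing down, gripper open.
Joint ranges: [-2.75, 2.75], [-0.79, 2.1], [0.01, 2.65], [-1.57, 4.71], [0.07, 3.14], [-2.87, 2.87]. Speed limits (rad/s): [2.22, 2.22, 2.79, 3.14, 3.14, 3.14].

## Interface

Orientations are given as a unit quaternion [x, y, z, w].
In Python, from workcell import env gives the robot as it stands.
- The arm moves only by the tool servo_tool, never from a script. Its argument "rows" is a list of rows, each an object with "rotation": the turn, a rotation vector about the tool's x, y, z in degrees, a list of three; "translation": the shift along the tool's x, y, z in cm, a list of three; "gripper": the opening, from 0 (shut) to 1 (fully open). A call has 1 to 12 rows; each row shifts and turns the pose as measured when the row begins, along the tool's axes as they then stand; what a row does not reach is not made up. A row lasts 1/12 s, in which the tool goes at most 41.7 mm and 7.16 degrees, less where a joint would pass 70% of its speed; a pose out of reach is approached as far as the arm can. A call with a gripper value outside its range is refused whole. The fingers move at their own pace and stop on an object; "force" is the grip in N (left out, the last holds). Time passes only in rows, so rows that do not move let the fingers close. It gives the time, the measured TCP pose, the force and the opening at its end, in the units of the state.
- env.state(): the state, without advancing time (a new reading comes with each control period).
- env.read_camera(name): name is "scene" or "top" or "wrist"; returns a dict with "img" (480x640x3 uint8, red, green, blue), "mtx" (3x3 intrinsics, pixels), "D" ([k1, k2, p1, p2, k3] as OpenCV has them; the pictures are not rectified), "extrinsics" (4x4, takes a point from world to camera coordinates). Camera axes: x right, y down, z forward; pixel columns grow to the right and rows downward; lengths in m; the calibration is good to about 2 mm. A picture is of the moment at which its call begins. There is no depth.
- env.finish_job(): hands the job in, once; it reports no verdict.
The state is a dict: "time": time; "joint_pos": joint angles; "dq": joint speeds; "tau": joint torques, N m; "position": TCP position; "tcp_rot": TCP orientation; "contact_force": force on the tool from outside, world axes, zero at the start; "wrist_torque": the same for the moment, N m; "gripper_width": opening from 0.0 (shut) to 1.0 (fully open).
Only numpy, scipy, OpenCV 4.12 (cv2) and the standard library are available. Lean on these libraries where they do the work, as an engineer would, in place of code of your own. Each camera call takes 0.05 s, during which the arm holds its last target. There are 200 camera calls.

## Task

Add the yellow slotted disc to the counterweight carrier: slide it sideways onto the flat stem above the blue disc, then turn it on the stem until its slot drops over the blue disc's stud, so that the two slots point opposite ways. Let it down gently until it lies flush on the blue disc and release it; never push it against anything on the carrier with more than 20 N, and leave the ink tin, ink jar and squeegee alone.

Things in the scene. Friction and masses are not known exactly. Their poses are not given: they have to be found in the camera images.
- disc: Yellow steel slotted disc, 68 mm across, 16 mm thick, about 0.33 kg, loose, flat on the wooden rest block (underside 40 mm above the table). Origin: centre of its 18 mm hub hole, at its underside; z up; the slot runs from the hub along its +x. The rim has two flats parallel to the slot at y = -27 and +27 mm: grip it there (54 mm wide).
- disc_mouth (a point): Point in the mouth of the yellow disc's slot: 32 mm from the hub centre along the disc's +x, half-way up its thickness. The slot is 11 mm wide from hub hole to rim, its mouth widened to 15 mm over the last 2 mm.
- disc_stud (a point): Top centre of the brass stud on the yellow disc, at x = -27 mm opposite to its slot, 9.5 mm in diameter, 4.5 mm high. The blue disc has one alike, pointing 32 to 86 degrees anticlockwise (from above) of the carrier's +x, found by eye or feel: the yellow disc stands proud on it, or tilted, unless its slot lies over it (within 2 to 4 degrees), then it sinks flush.
- rest_block: Fixed wooden block 44 x 34 x 40 mm high on which the yellow disc starts; its sides lie 10 mm inside the disc's flats. Origin: centre of its underside, on the table.
- carrier: Fixed counterweight carrier. Origin: centre of its base plate's underside, on the table, z up. Base plate 120 (x) x 90 (y) x 10 mm; column 28 mm thick to z = 70 mm; pan 48 mm across, z = 70 to 76 mm; on the axis a rigid flat steel stem 14 mm wide along the carrier's x and 8 mm thick along y, up to z = 119.5 mm.
- stem_head (a point): On the stem's axis at its upper end, z = 119.5 mm: underside of the round black head (20 mm in diameter, up to z = 131 mm), too wide for a disc's hub hole. So a disc goes on only sideways, slot along the carrier's x, from either side; with the stem in its hub hole it turns freely, with 1 to 2 mm of play (slid fully on along x, the hub stops 2 mm past the axis).
- blue_top (a point): On the stem's axis, centre of the top face of the blue disc that is already on the pan, 92 mm above the table, 27.5 mm below the head. The blue disc has the yellow one's shape; neither its stud nor its slot is measured. It cannot turn or come off; it sits on a stiff buffer that gives about 1 mm per 6 N when pressed down (5 mm at most).
- ink_tin: Bystander: ink tin, 70 mm in diameter, 60 mm high. Origin: centre of its underside.
- ink_jar: Bystander: ink jar with white cap, 56 mm in diameter, 70 mm high. Origin: centre of its underside.
- squeegee: Bystander: wooden squeegee standing on its blade, 220 mm long (its x), 30 mm thick, 60 mm high. Origin: centre of its underside.
Not all that is in view belongs to the job. Several things have the shape of the disc; the one meant has the colours described above.

How it is judged:
By the outcome, as a careful person would: the job done as asked, in the order asked, and still so for the second after the job is handed in, with the robot touching nothing.
It also fails if it takes over 72 s, if anything falls off the work surface, if the arm or the gripper's body presses on something with over 40 N, if the wrist force passes 120 N, or if a joint passes its speed limit or range.

## Working session

There is one attempt and no reset: what is moved stays moved. The work goes in short steps, Python scripts to look and compute and a tool call to move; the robot and the scene stay as the last step left them, time stands still between calls to the robot, and variables do not carry over. Pictures are saved under pics/ and viewed, about 8 in all and at most 12, crops included, and the job is handed in when it is done.

Besides the shell and the picture viewer there is one more tool, called after "Request:" as name([rows], argument=value, ...), one row to a line, values as JSON. servo_tool: Moves the arm, as the interface text tells. Its arguments: {"type":"object","properties":{"rows":{"type":"array","items":{"type":"object","properties":{"rotation":{"type":"array","items":{"type":"number"}},"translation":{"type":"array","items":{"type":"number"}},"gripper":{"type":"number"}}}},"force":{"type":"number"}},"required":["rows"]}

```bash
ls; mkdir -p pics
cat > h.py <<'E'
import numpy as np, cv2
from workcell import env
from scipy.spatial.transform import Rotation as R
def cam(n):
    c=env.read_camera(n); return c
def save(img,name): cv2.imwrite('pics/'+name,cv2.cvtColor(img,cv2.COLOR_RGB2BGR))
def onplane(c,uv,z):
    p=cv2.undistortPoints(np.array(uv,float).reshape(-1,1,2),np.array(c['mtx']),np.array(c['D'])).reshape(-1,2)
    E=np.array(c['extrinsics']);Rm,t=E[:3,:3],E[:3,3]
    o=-Rm.T@t; d=np.c_[p,np.ones(len(p))]@Rm
    return o+d*((z-o[2])/d[:,2])[:,None]
def proj(c,P):
    E=np.array(c['extrinsics'])
    return cv2.projectPoints(np.array(P,float).reshape(-1,1,3),cv2.Rodrigues(E[:3,:3])[0],E[:3,3],np.array(c['mtx']),np.array(c['D']))[0].reshape(-1,2)
def rotz(): 
    s=env.state(); return R.from_quat(s['tcp_rot']).as_matrix()
E
python3 - <<'E'
from h import *
import pickle
a=cam('scene');b=cam('top');pickle.dump((a,b),open('c0.pkl','wb'))
save(a['img'],'s0.png');save(b['img'],'t0.png');print(env.state())
for c in(a,b):
  E=c['extrinsics'];print(-E[:3,:3].T@E[:3,3])
E
```

```text
pics
{'time': 0.1, 'joint_pos': array([-1.39757978e+00,  3.51136850e-01,  1.65236817e+00,  1.76599147e-05,
        1.13909422e+00, -8.46268883e-02]), 'dq': array([-0.00068555, -0.00041715, -0.00234905, -0.00096431,  0.00123316,
       -0.00095666]), 'tau': array([-5.44021788e-06, -5.06834257e+01, -2.91875732e+01, -7.69791723e-05,
        2.66655625e-03, -1.41882128e-05]), 'position': array([ 0.14021451, -0.53154361,  0.2558341 ]), 'tcp_rot': array([ 9.91701449e-01,  1.28561200e-01, -1.42759402e-05, -5.03156154e-04]), 'contact_force': array([-0.54959384, -0.93337669,  0.47053051]), 'wrist_torque': array([-0.00666749,  0.01346492,  0.02093512]), 'gripper_width': 0.9963116220388565}
[1.06253726 0.64713964 0.73639407]
[ 0.38751704 -0.01219238  1.00482542]
```

View pics/s0.png

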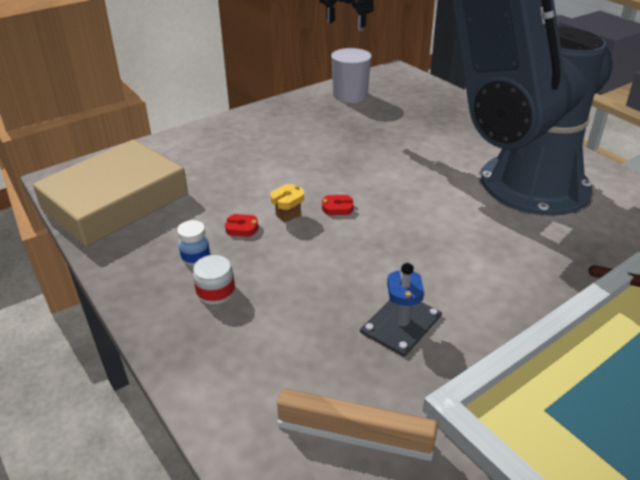

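View pics/t0.png

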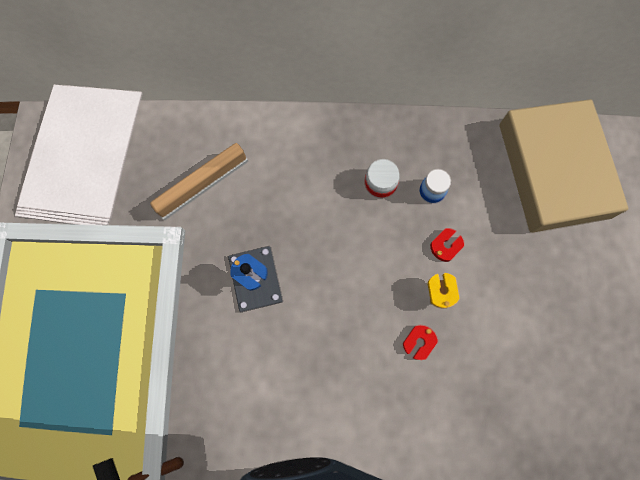

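Image: yellow disc in top view at (444,290), on the block, between two red decoys at (447,245) and (420,342). Of the three same-shaped things, only the middle one is yellow and on wood. Carrier head is at (247,268), with a brass dot near (237,262). Enlarging both and measuring.

Run:
```python
from h import *
import pickle
a,b=pickle.load(open('c0.pkl','rb'))
im=b['img']
c1=cv2.resize(im[255:325,405:485],None,fx=5,fy=5,interpolation=cv2.INTER_CUBIC)
c2=cv2.resize(im[240:310,215:295],None,fx=5,fy=5,interpolation=cv2.INTER_CUBIC)
c3=cv2.resize(a['img'][170:230,255:335],None,fx=5,fy=5)[:250]
c4=cv2.resize(a['img'][255:315,365:445],None,fx=5,fy=5)[:250]
save(np.vstack([np.hstack([c1,c2]),np.hstack([c3,c4])]),'crop1.png')
hsv=cv2.cvtColor(im,cv2.COLOR_RGB2HSV)
def comp(m,x0,x1,y0,y1):
    k=np.zeros_like(m);k[y0:y1,x0:x1]=m[y0:y1,x0:x1]
    ys,xs=np.nonzero(k);return k,np.c_[xs,ys].astype(float)
k,p=comp(cv2.inRange(hsv,(20,150,120),(32,255,255)),405,485,255,325)
W=onplane(b,p,.056)[:,:2]
hull=cv2.convexHull((W*1e3).astype(np.float32));print('yellow',len(p),cv2.minEnclosingCircle(hull),cv2.minAreaRect(hull),W.mean(0))
# plate dark
k,p=comp(cv2.inRange(hsv,(0,0,0),(180,110,75)),222,290,240,315)
k=cv2.morphologyEx(k,cv2.MORPH_OPEN,np.ones((3,3)))
cs=max(cv2.findContours(k,0,2)[0],key=cv2.contourArea)[:,0].astype(float)
W=onplane(b,cs,.010)[:,:2]*1e3;print('plate',cv2.minAreaRect(W.astype(np.float32)))
k,p=comp(cv2.inRange(hsv,(100,130,60),(125,255,255)),222,290,240,315)
W=onplane(b,p,.092)[:,:2]*1e3;print('blue',cv2.minEnclosingCircle(W.astype(np.float32)),cv2.minAreaRect(W.astype(np.float32)))
print('stud',onplane(b,[[237,262]],.0965))
k,p=comp(cv2.inRange(hsv,(0,0,0),(180,255,45)),235,258,255,280);print(len(p),p.mean(0),onplane(b,[p.mean(0)],.131))
```

```text
yellow 732 ((521.4030151367188, -228.4706268310547), 34.399322509765625) ((520.5473022460938, -229.11985778808594), (66.17090606689453, 54.71676254272461), 8.731134414672852) [ 0.51970882 -0.22900857]
plate ((559.7656860351562, 164.76722717285156), (19.034975051879883, 18.5455265045166), 3.7390544414520264)
blue ((540.2914428710938, 143.79750061035156), 35.340763092041016) ((539.9435424804688, 144.09681701660156), (68.31129455566406, 54.43610763549805), 55.703773498535156)
stud [[0.55660133 0.16622701 0.0965    ]]
83 [244.81927711 268.3253012 ] [[0.53907716 0.14447621 0.131     ]]
```

View pics/crop1.png

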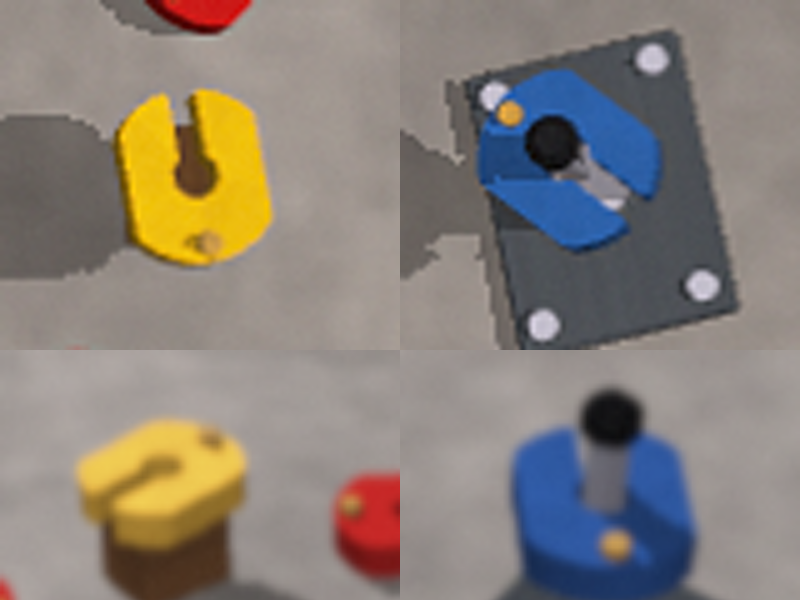

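Confirmed: the yellow disc with its stud at the bottom, slot pointing to the top of the picture; blue's stud at (237,262.6), its slot to lower right. Now the carrier axes, and a helper that turns goals into tool-axis steps.

```bash
cat >> h.py <<'E'
def go(x,y,z,yaw):
    s=env.state();M=R.from_quat(s['tcp_rot']).as_matrix()
    d=M.T@(np.array([x,y,z])-s['position'])*100
    a=np.radians(yaw);T=np.c_[[np.cos(a),np.sin(a),0],[np.sin(a),-np.cos(a),0],[0,0,-1]]
    r=R.from_matrix(M.T@T).as_rotvec(degrees=True)
    print('t',round(s['time'],2),'pos',s['position'].round(4),'yaw',np.degrees(np.arctan2(M[1,0],M[0,0])).round(2),'F',s['contact_force'].round(2),'g',round(s['gripper_width'],3),'| cm',d.round(2),'deg',r.round(1))
E
python3 - <<'E'
from h import *
import pickle
a,b=pickle.load(open('c0.pkl','rb'))
S=onplane(b,[[233.6,259.4],[265.6,251.6],[243.6,305],[275.6,297]],.012)[:,:2]*1e3
print(S.round(1),S.mean(0))
f=lambda v:np.degrees(np.arctan2(v[1],v[0]))
print('yaw',f(S[0]-S[2]),f(S[1]-S[3]),f(S[0]-S[1])-90,f(S[2]-S[3])-90)
print('hub',onplane(b,[[444,289.4]],.05),'stud',onplane(b,[[446.4,303.6]],.0605))
print('blue stud',f((onplane(b,[[237,262.6]],.0965)[0,:2]*1e3-S.mean(0))))
go(.5205,-.2291,.17,8.7)
E
```

```text
[[577.5 190.2]
 [595.9 125.3]
 [485.  163.3]
 [503.2  99.7]] [540.38771411 144.63399923]
yaw 16.216667872264026 15.431759277845648 15.765402351199938 15.995110216190042
hub [[ 0.52261441 -0.23163476  0.05      ]] stud [[ 0.49380688 -0.23333419  0.0605    ]]
blue stud 54.9830153468688
t 0.1 pos [ 0.1402 -0.5315  0.2558] yaw 14.77 F [-0.55 -0.93  0.47] g 0.996 | cm [ 44.48 -19.54   8.61] deg [-0.1 -0.   6.1]
```

Request:
servo_tool([
  {"translation": [3.7, -1.6, 0.5], "rotation": [0, 0, 0.5], "gripper": 1},
  {"translation": [3.7, -1.6, 0.5], "rotation": [0, 0, 0.5], "gripper": 1},
  {"translation": [3.7, -1.6, 0.5], "rotation": [0, 0, 0.5], "gripper": 1},
  {"translation": [3.7, -1.6, 0.5], "rotation": [0, 0, 0.5], "gripper": 1},
  {"translation": [3.7, -1.6, 0.5], "rotation": [0, 0, 0.5], "gripper": 1},
  {"translation": [3.7, -1.6, 0.5], "rotation": [0, 0, 0.5], "gripper": 1},
  {"translation": [3.7, -1.6, 0.5], "rotation": [0, 0, 0.5], "gripper": 1},
  {"translation": [3.7, -1.6, 0.5], "rotation": [0, 0, 0.5], "gripper": 1},
  {"translation": [3.7, -1.6, 0.5], "rotation": [0, 0, 0.5], "gripper": 1},
  {"translation": [3.7, -1.6, 0.5], "rotation": [0, 0, 0.5], "gripper": 1},
  {"translation": [3.7, -1.6, 0.5], "rotation": [0, 0, 0.5], "gripper": 1},
  {"translation": [3.7, -1.6, 0.5], "rotation": [0, 0, 0.5], "gripper": 1},
])

```text
time: 1.1
position: [0.5401, -0.2468, 0.1918]
tcp_rot: [0.998, 0.069, -0.002, -0.001]
contact_force: [-0.2, -0.9, 0.9]
gripper_width: 1.002
```

Run:
```python
from h import *
go(.5205,-.2291,.17,8.7)
```

```text
t 1.1 pos [ 0.5401 -0.2468  0.1918] yaw 7.87 F [-0.16 -0.93  0.9 ] g 1.002 | cm [-1.7  -2.02  2.19] deg [-0.1  0.2 -0.8]
```

Request:
servo_tool([
  {"translation": [0, 0, 0], "rotation": [0, 0, 0]},
  {"translation": [-1.7, -2.0, 2.0], "rotation": [0, 0, -0.8]},
  {"translation": [0, 0, 0]},
  {"translation": [0, 0, 0]},
])

```text
validation failed for argument at $.ro...
```

Run:
```python
from h import *
go(.5205,-.2291,.17,8.7)
c=cam('wrist');save(c['img'],'w1.png')
import pickle;pickle.dump(c,open('w1.pkl','wb'))
E=c['extrinsics'];print(-E[:3,:3].T@E[:3,3])
```

```text
t 1.1 pos [ 0.5401 -0.2468  0.1918] yaw 7.87 F [-0.16 -0.93  0.9 ] g 1.002 | cm [-1.7  -2.02  2.19] deg [-0.1  0.2 -0.8]
[ 0.61655589 -0.23687431  0.30818152]
```

View pics/w1.png

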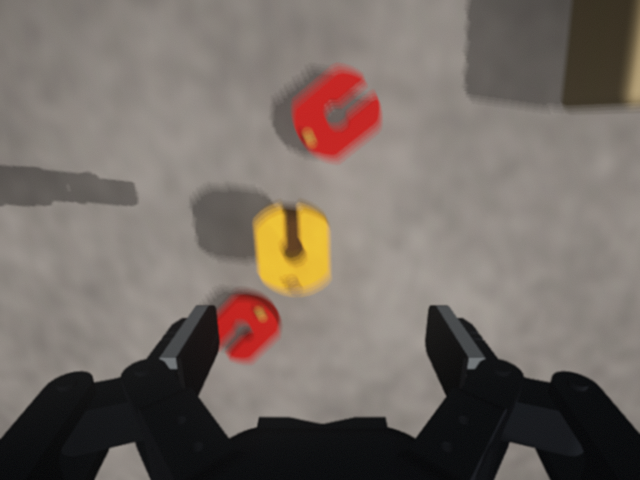

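Wrist picture (still moving): yellow disc at (292,248), reds clear of the fingers. Closing the remaining offset, with all fields given.

Request:
servo_tool([
  {"translation": [0, 0, 0], "rotation": [0, 0, 0], "gripper": 1},
  {"translation": [-1.7, -2.0, 2.0], "rotation": [0, 0, -0.8], "gripper": 1},
  {"translation": [0, 0, 0], "rotation": [0, 0, 0], "gripper": 1},
  {"translation": [0, 0, 0], "rotation": [0, 0, 0], "gripper": 1},
  {"translation": [0, 0, 0], "rotation": [0, 0, 0], "gripper": 1},
])

```text
time: 1.57
position: [0.5239, -0.2223, 0.1675]
tcp_rot: [0.997, 0.079, -0.003, -0.003]
contact_force: [-1.3, -0.4, -0.3]
gripper_width: 0.998
```

```bash
cat >> h.py <<'E'
def yellow(c,z,box=None,lo=(20,130,100)):
    hsv=cv2.cvtColor(c['img'],cv2.COLOR_RGB2HSV)
    k=cv2.inRange(hsv,lo,(34,255,255))
    if box: 
        m=np.zeros_like(k);x0,x1,y0,y1=box;m[y0:y1,x0:x1]=255;k&=m
    cs=max(cv2.findContours(k,0,cv2.CHAIN_APPROX_NONE)[0],key=cv2.contourArea)[:,0].astype(float)
    W=onplane(c,cs,z)[:,:2]*1e3
    return cv2.minAreaRect(W.astype(np.float32)),cv2.minEnclosingCircle(W.astype(np.float32)),cs.mean(0)
E
python3 - <<'E'
from h import *
go(.5205,-.2291,.17,8.7)
c=cam('wrist');print(yellow(c,.056));save(c['img'],'w2.png')
E
```

```text
t 1.57 pos [ 0.5239 -0.2223  0.1675] yaw 9.07 F [-1.28 -0.44 -0.35] g 0.998 | cm [-0.44  0.61 -0.26] deg [-0.4  0.4  0.4]
(((521.8504638671875, -229.04290771484375), (68.11113739013672, 54.040645599365234), 9.352288246154785), ((521.9585571289062, -229.1036376953125), 34.94035720825195), array([331.43467933, 247.28028504]))
```

Wrist and top agree within 1.5 mm: disc at (0.5217, -0.229), yaw ≈ 9.1°. Descending.

Run:
```python
from h import *
go(.5217,-.2290,.064,9.1)
```

```text
t 1.62 pos [ 0.5243 -0.2227  0.1679] yaw 9.06 F [0.57 0.6  1.09] g 1.0 | cm [-0.3   0.63 10.39] deg [-0.3  0.3 -0. ]
```

Request:
servo_tool([
  {"translation": [-0.3, 0.6, 1.5], "rotation": [-0.3, 0.3, 0], "gripper": 1},
  {"translation": [0, 0, 2], "rotation": [0, 0, 0], "gripper": 1},
  {"translation": [0, 0, 2], "rotation": [0, 0, 0], "gripper": 1},
  {"translation": [0, 0, 2], "rotation": [0, 0, 0], "gripper": 1},
  {"translation": [0, 0, 1], "rotation": [0, 0, 0], "gripper": 1},
  {"translation": [0, 0, 0], "rotation": [0, 0, 0], "gripper": 1},
  {"translation": [0, 0, 0], "rotation": [0, 0, 0], "gripper": 1},
])

```text
time: 2.2
position: [0.5252, -0.2361, 0.0851]
tcp_rot: [0.997, 0.076, 0.005, 0.003]
contact_force: [-0.8, -0.3, -0.1]
gripper_width: 0.999
```

Run:
```python
from h import *
go(.5217,-.2290,.064,9.1)
```

```text
t 2.2 pos [ 0.5252 -0.2361  0.0851] yaw 8.72 F [-0.82 -0.35 -0.08] g 0.999 | cm [-0.26 -0.77  2.1 ] deg [ 0.4 -0.5 -0.4]
```

Request:
servo_tool([
  {"translation": [-0.25, -0.7, 1.0], "rotation": [0.4, -0.5, -0.4], "gripper": 1},
  {"translation": [0, 0, 0], "rotation": [0, 0, 0], "gripper": 1},
  {"translation": [0, 0, 0.9], "rotation": [0, 0, 0], "gripper": 1},
  {"translation": [0, 0, 0], "rotation": [0, 0, 0], "gripper": 1},
  {"translation": [0, 0, 0], "rotation": [0, 0, 0], "gripper": 1},
])

```text
time: 2.62
position: [0.5231, -0.2301, 0.0677]
tcp_rot: [0.997, 0.08, 0.002, 0.001]
contact_force: [0.3, 0.8, -0.7]
gripper_width: 0.999
```

Run:
```python
from h import *
go(.5217,-.2290,.064,9.1)
```

```text
t 2.62 pos [ 0.5231 -0.2301  0.0677] yaw 9.14 F [ 0.3   0.77 -0.7 ] g 0.999 | cm [-0.13 -0.13  0.37] deg [ 0.2 -0.2  0. ]
```

Request:
servo_tool([
  {"translation": [-0.1, -0.1, 0.35], "rotation": [0.2, -0.2, 0], "gripper": 1},
  {"translation": [0, 0, 0], "rotation": [0, 0, 0], "gripper": 1},
  {"translation": [0, 0, 0], "rotation": [0, 0, 0], "gripper": 1},
])

```text
time: 2.87
position: [0.5222, -0.2292, 0.0643]
tcp_rot: [0.997, 0.08, 0.0, -0.0]
contact_force: [0.8, -0.3, -0.5]
gripper_width: 0.999
```

Run:
```python
from h import *
go(.5217,-.2290,.064,9.1)
```

```text
t 2.87 pos [ 0.5222 -0.2292  0.0643] yaw 9.15 F [ 0.78 -0.31 -0.54] g 0.999 | cm [-0.05 -0.03  0.03] deg [-0.  -0.   0.1]
```

Well placed. Closing.

Request:
servo_tool([
  {"translation": [0, 0, 0], "rotation": [0, 0, 0], "gripper": 0},
  {"translation": [0, 0, 0], "rotation": [0, 0, 0], "gripper": 0},
  {"translation": [0, 0, 0], "rotation": [0, 0, 0], "gripper": 0},
  {"translation": [0, 0, 0], "rotation": [0, 0, 0], "gripper": 0},
  {"translation": [0, 0, 0], "rotation": [0, 0, 0], "gripper": 0},
  {"translation": [0, 0, 0], "rotation": [0, 0, 0], "gripper": 0},
  {"translation": [0, 0, 0], "rotation": [0, 0, 0], "gripper": 0},
  {"translation": [0, 0, 0], "rotation": [0, 0, 0], "gripper": 0},
], force=60)

```text
time: 3.53
position: [0.5224, -0.2293, 0.065]
tcp_rot: [0.997, 0.08, 0.001, -0.0]
contact_force: [0.1, 0.3, -0.0]
gripper_width: 0.616
```

Run:
```python
from h import *
go(.5217,-.2290,.064,9.1)
print(env.state()['contact_force'],env.state()['wrist_torque'])
a=cam('scene');w=cam('wrist')
A=cv2.resize(a['img'][140:240,225:365],None,fx=4,fy=4,interpolation=cv2.INTER_CUBIC)[:, :480]
save(np.hstack([A,w['img'][160:480,160:480].repeat(1,0) if 0 else cv2.resize(w['img'][160:480,160:416],(320,400))]),'g1.png')
```

```text
t 3.53 pos [ 0.5224 -0.2293  0.065 ] yaw 9.14 F [ 0.1   0.3  -0.03] g 0.616 | cm [-0.06 -0.04  0.1 ] deg [-0.  -0.1  0. ]
[ 0.09895356  0.30191066 -0.02762614] [0.03245751 0.02285693 0.00610831]
```

View pics/g1.png

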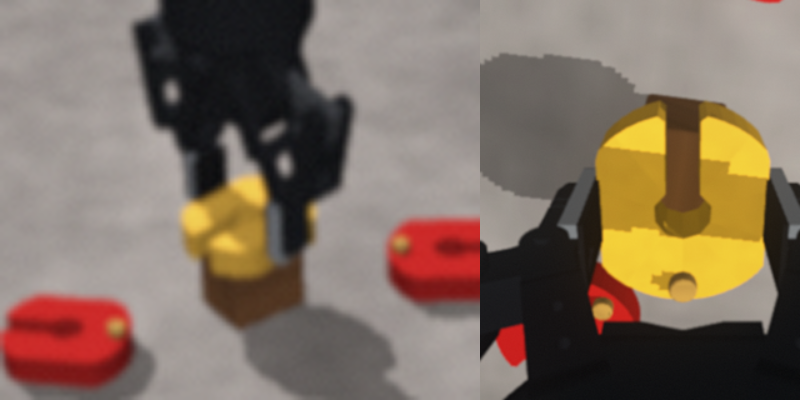

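Both pads are on the flats (opening 0.616), tips near the underside, slot clear. Lifting and carrying to the carrier's −x side.

Request:
servo_tool([
  {"translation": [0, 0, -1.5], "rotation": [0, 0, 0], "gripper": 0},
  {"translation": [0, 0, -2.5], "rotation": [0, 0, 0], "gripper": 0},
  {"translation": [0, 0, -2.5], "rotation": [0, 0, 0], "gripper": 0},
  {"translation": [0, 0, -1.5], "rotation": [0, 0, 0], "gripper": 0},
  {"translation": [0, 0, 0], "rotation": [0, 0, 0], "gripper": 0},
  {"translation": [0, 0, 0], "rotation": [0, 0, 0], "gripper": 0},
  {"translation": [0, 0, 0], "rotation": [0, 0, 0], "gripper": 0},
])

```text
time: 4.22
position: [0.52, -0.2282, 0.144]
tcp_rot: [0.997, 0.08, -0.003, -0.002]
contact_force: [-0.3, 0.3, -3.3]
gripper_width: 0.618
```

Run:
```python
from h import *
go(.462,.122,.135,15.9)
```

```text
t 4.22 pos [ 0.52   -0.2282  0.144 ] yaw 9.14 F [-0.28  0.31 -3.34] g 0.618 | cm [ -0.16 -35.49   1.08] deg [-0.3  0.3 -6.8]
```

Request:
servo_tool([
  {"translation": [0, -2, 0], "rotation": [-0.3, 0.3, 0], "gripper": 0},
  {"translation": [0, -3.2, 0], "rotation": [0, 0, 0], "gripper": 0},
  {"translation": [0, -3.2, 0], "rotation": [0, 0, 0], "gripper": 0},
  {"translation": [0, -3.2, 0], "rotation": [0, 0, 0], "gripper": 0},
  {"translation": [0, -3.2, 0], "rotation": [0, 0, 0], "gripper": 0},
  {"translation": [0, -3.2, 0], "rotation": [0, 0, 0], "gripper": 0},
  {"translation": [0, -3.2, 0], "rotation": [0, 0, 0], "gripper": 0},
  {"translation": [0, -3, 0], "rotation": [0, 0, 0], "gripper": 0},
  {"translation": [0, -2, 0], "rotation": [0, 0, 0], "gripper": 0},
  {"translation": [0, 0, 0], "rotation": [0, 0, 0], "gripper": 0},
  {"translation": [0, 0, 0], "rotation": [0, 0, 0], "gripper": 0},
  {"translation": [0, 0, 0], "rotation": [0, 0, 0], "gripper": 0},
])

```text
time: 5.22
position: [0.4691, 0.0416, 0.1293]
tcp_rot: [0.997, 0.078, -0.01, -0.002]
contact_force: [-0.1, 0.2, -3.6]
gripper_width: 0.612
```

Run:
```python
from h import *
go(.462,.122,.135,15.9)
```

```text
t 5.22 pos [0.4691 0.0416 0.1293] yaw 9.0 F [-0.08  0.19 -3.64] g 0.612 | cm [ 0.55 -8.06 -0.54] deg [-0.4  1.1 -6.9]
```

Request:
servo_tool([
  {"translation": [0.2, -2, -0.3], "rotation": [-0.4, 1.1, 0], "gripper": 0},
  {"translation": [0.2, -3, -0.2], "rotation": [0, 0, 0], "gripper": 0},
  {"translation": [0.1, -2, 0], "rotation": [0, 0, 0], "gripper": 0},
  {"translation": [0, 0, 0], "rotation": [0, 0, 0], "gripper": 0},
  {"translation": [0, 0, 0], "rotation": [0, 0, -3.5], "gripper": 0},
  {"translation": [0, 0, 0], "rotation": [0, 0, -3.4], "gripper": 0},
  {"translation": [0, 0, 0], "rotation": [0, 0, 0], "gripper": 0},
  {"translation": [0, 0, 0], "rotation": [0, 0, 0], "gripper": 0},
])

```text
time: 5.88
position: [0.4642, 0.1071, 0.1308]
tcp_rot: [0.991, 0.135, -0.002, 0.001]
contact_force: [0.6, 0.4, -4.0]
gripper_width: 0.614
```

Run:
```python
from h import *
go(.462,.122,.126,15.9)
```

```text
t 5.88 pos [0.4642 0.1071 0.1308] yaw 15.56 F [ 0.62  0.36 -4.04] g 0.614 | cm [ 0.19 -1.5   0.47] deg [ 0.1  0.3 -0.3]
```

Request:
servo_tool([
  {"translation": [0.2, -1.5, 0.45], "rotation": [0.1, 0.3, -0.3], "gripper": 0},
  {"translation": [0, 0, 0], "rotation": [0, 0, 0], "gripper": 0},
  {"translation": [0, 0, 0], "rotation": [0, 0, 0], "gripper": 0},
  {"translation": [0, 0, 0], "rotation": [0, 0, 0], "gripper": 0},
])

```text
time: 6.22
position: [0.4627, 0.1195, 0.1255]
tcp_rot: [0.991, 0.133, -0.0, 0.0]
contact_force: [-0.3, 0.9, -3.4]
gripper_width: 0.607
```

Run:
```python
from h import *
import pickle
go(.462,.122,.126,15.9)
w=cam('wrist');b=cam('top');pickle.dump((w,b,env.state()),open('c2.pkl','wb'))
z=env.state()['position'][2]-.025+.016
print('zd',z,'top',yellow(b,z,(200,330,230,330)),'\nwrist',yellow(w,z))
save(np.hstack([w['img'],cv2.resize(b['img'][235:325,215:255],None,fx=4,fy=4,interpolation=cv2.INTER_CUBIC)[:480] if 0 else np.vstack([cv2.resize(b['img'][240:340,220:280],(160,266),interpolation=cv2.INTER_CUBIC),np.zeros((214,160,3),np.uint8)])]),'w3.png')
```

```text
t 6.22 pos [0.4627 0.1195 0.1255] yaw 15.32 F [-0.31  0.9  -3.36] g 0.607 | cm [-0.   -0.26 -0.05] deg [ 0.   0.  -0.6]Traceback (most recent call last):
  File "<stdin>", line 6, in <module>
  File "h.py", line 28, in yellow
    cs=max(cv2.findContours(k,0,cv2.CHAIN_APPROX_NONE)[0],key=cv2.contourArea)[:,0].astype(float)
       ~~~^^^^^^^^^^^^^^^^^^^^^^^^^^^^^^^^^^^^^^^^^^^^^^^^^^^^^^^^^^^^^^^^^^^^
ValueError: max() iterable argument is empty
```

Arm hides the disc from the top camera; using the wrist picture (with the scene crop kept for height).

Run:
```python
from h import *
import pickle
w,b,s=pickle.load(open('c2.pkl','rb'))
a=cam('scene')
print(yellow(w,.1165))
A=cv2.resize(a['img'][230:350,360:440],(160,240),interpolation=cv2.INTER_CUBIC)
B=cv2.resize(b['img'][240:340,220:280],(160,240))
save(np.hstack([w['img'],np.vstack([A,B])]),'w3.png')
```

```text
(((463.17803955078125, 118.94927978515625), (71.65430450439453, 54.25634002685547), 14.528786659240723), ((463.35845947265625, 119.60035705566406), 36.18278884887695), array([321.8115016 , 314.99201278]))
```

View pics/w3.png

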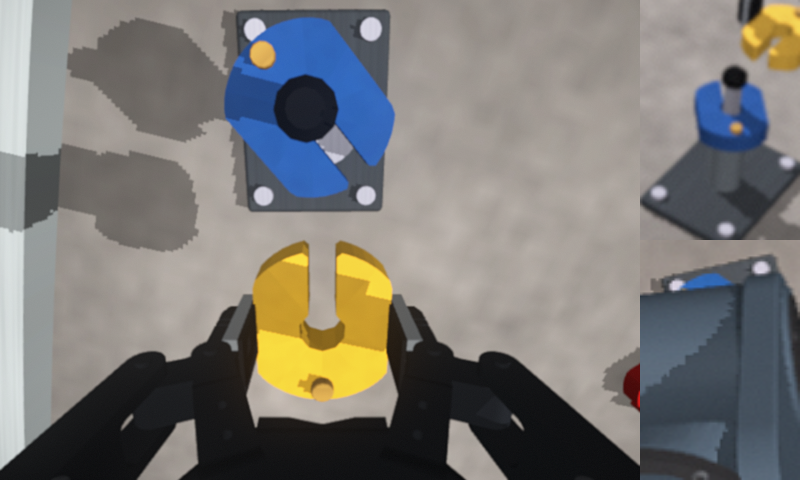

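Run:
```python
from h import *
import pickle
w,b,s=pickle.load(open('c2.pkl','rb'))
f=lambda v:np.degrees(np.arctan2(v[1],v[0])).round(2)
im=w['img'];hsv=cv2.cvtColor(im,cv2.COLOR_RGB2HSV)
k=np.zeros(im.shape[:2],np.uint8);k[70:145,265:345]=(im[70:145,265:345].max(2)<45)*255
k=cv2.morphologyEx(k,cv2.MORPH_OPEN,np.ones((5,5)))
c=max(cv2.findContours(k,0,2)[0],key=cv2.contourArea);print('head px',cv2.minEnclosingCircle(c))
h=onplane(w,[cv2.minEnclosingCircle(c)[0]],.131)[0]*1e3;print('head',h)
k=cv2.inRange(hsv,(10,100,120),(24,255,255));m=np.zeros_like(k);m[35:72,245:280]=k[35:72,245:280]
ys,xs=np.nonzero(m);st=onplane(w,[[xs.mean(),ys.mean()]],.0965)[0]*1e3;print('bstud',xs.mean(),ys.mean(),st)
g=(hsv[:,:,1]<40)&(im.min(2)>185)
n,_,ss,cc=cv2.connectedComponentsWithStats(g.astype(np.uint8))
sc=[cc[i] for i in range(1,n) if 150<ss[i,4]<700 and cc[i][1]<230 and cc[i][0]>230];print(np.round(sc,1),[ss[i,4] for i in range(1,n) if ss[i,4]>100])
S=onplane(w,[[255,29],[371,29],[263,196],[366,196]],.012)[:,:2]*1e3
print(S.round(1),S.mean(0),f(S[0]-S[2]),f(S[1]-S[3]),f(S[0]-S[1])-90,f(S[2]-S[3])-90)
print('stud dir',f(st[:2]-h[:2]),np.hypot(*(st-h)[:2]))
for r in (260,275,290):
    y=hsv[r,290:350,0];q=(hsv[r,290:350,1]>120)&(y>18)&(y<34);nz=np.nonzero(~q)[0]+290;print(r,nz.min(),nz.max(),onplane(w,[[(nz.min()+nz.max())/2,r]],.1165)[0]*1e3)
print('ystud',onplane(w,[[321.5,382]],.1215)*1e3)
```

```text
head px ((305.5, 108.0), 32.09760665893555)
head [540.22992712 145.22548537 131.        ]
bstud 262.04752851711027 54.553231939163496 [555.2440027  167.13934139  96.5       ]
[[253.6  28. ]
 [370.5  28.6]
 [365.6 195.1]
 [263.  195.8]] [np.int32(4455), np.int32(292), np.int32(352), np.int32(238), np.int32(236), np.int32(5327)]
[[578.1 190.1]
 [595.5 126.1]
 [484.8 164.4]
 [502.3 100.2]] [540.1695318  145.18683806] 15.4 15.53 15.230000000000004 15.25
stud dir 55.58 26.563876810580645
260 309 335 [490.6046464  126.65862203 116.5       ]
275 309 335 [484.766305   125.06305882 116.5       ]
290 309 335 [478.76072147 123.42177926 116.5       ]
ystud [[441.52374077 113.46373988 121.5       ]]
```

Wrist: stem axis (0.5402, 0.1452), carrier yaw ≈ 15.4°, blue stud at world 55.5° (40° in carrier frame). The disc needs 4.6 mm to the left before sliding.

Request:
servo_tool([
  {"translation": [0, -0.45, -0.05], "rotation": [0, 0, -0.2], "gripper": 0},
  {"translation": [0, 0, 0], "rotation": [0, 0, 0], "gripper": 0},
  {"translation": [0, 0, 0], "rotation": [0, 0, 0], "gripper": 0},
  {"translation": [0, 0, 0], "rotation": [0, 0, 0], "gripper": 0},
])

```text
time: 6.7
position: [0.4618, 0.1239, 0.1266]
tcp_rot: [0.991, 0.135, 0.0, 0.0]
contact_force: [0.4, 0.5, -3.5]
gripper_width: 0.615
```

```bash
cat >> h.py <<'E'
AX=np.array([.5402,.1452]);CY=15.5
def slide(d,z=.1257,dy=.0002,yaw=CY):
    a=np.radians(CY);p=AX+d*np.array([np.cos(a),np.sin(a)])+dy*np.array([-np.sin(a),np.cos(a)])
    s=env.state();q=s['position'][:2]-AX;print('along/perp mm',(1e3*(q@[np.cos(a),np.sin(a)])).round(2),(1e3*(q@[-np.sin(a),np.cos(a)])).round(2),'z',(1e3*s['position'][2]).round(2),'tq',s['wrist_torque'].round(2))
    go(*p,z,yaw)
E
python3 - <<'E'
from h import *
slide(-.045)
E
```

```text
along/perp mm -81.28 0.44 z 126.56 tq [-0.01  0.01  0.01]
t 6.7 pos [0.4618 0.1239 0.1266] yaw 15.5 F [ 0.36  0.51 -3.48] g 0.615 | cm [3.63 0.02 0.09] deg [ 0. -0.  0.]
```

Request:
servo_tool([
  {"translation": [1.0, 0, 0.03], "rotation": [0, 0, 0], "gripper": 0},
  {"translation": [1.2, 0, 0], "rotation": [0, 0, 0], "gripper": 0},
  {"translation": [1.2, 0, 0], "rotation": [0, 0, 0], "gripper": 0},
  {"translation": [0, 0, 0], "rotation": [0, 0, 0], "gripper": 0},
  {"translation": [0, 0, 0], "rotation": [0, 0, 0], "gripper": 0},
  {"translation": [0, 0, 0], "rotation": [0, 0, 0], "gripper": 0},
])

```text
time: 7.2
position: [0.4978, 0.1339, 0.1262]
tcp_rot: [0.991, 0.135, 0.001, 0.0]
contact_force: [0.5, 0.2, -3.6]
gripper_width: 0.616
```

Run:
```python
from h import *
slide(-.040)
w=cam('wrist');z=env.state()['position'][2]-.009
im=w['img'];hsv=cv2.cvtColor(im,cv2.COLOR_RGB2HSV)
for r in (275,285,295):
    y=hsv[r,280:360,0];q=(hsv[r,280:360,1]>120)&(y>18)&(y<34);nz=np.nonzero(~q)[0]+280;p=onplane(w,[[nz.min(),r],[nz.max(),r]],z)
    a=np.radians(CY);print(r,nz.min(),nz.max(),1e3*((p[:,:2]-AX)@[-np.sin(a),np.cos(a)]))
k=(im.max(2)<45).astype(np.uint8)*255;k[330:]=0;k[:, :240]=0;k[:,400:]=0
k=cv2.morphologyEx(k,cv2.MORPH_OPEN,np.ones((5,5)))
c=max(cv2.findContours(k,0,2)[0],key=cv2.contourArea);e=cv2.minEnclosingCircle(c);print('head',e,onplane(w,[e[0]],.131)*1e3)
save(cv2.resize(im[80:400,160:480],None,fx=1.5,fy=1.5),'w4.png')
```

```text
along/perp mm -43.9 0.46 z 126.24 tq [-0.01  0.02 -0.04]
t 7.2 pos [0.4978 0.1339 0.1262] yaw 15.51 F [ 0.51  0.25 -3.62] g 0.616 | cm [0.39 0.03 0.05] deg [ 0.1 -0.1  0. ]
275 309 335 [ 4.91725266 -4.90456265]
285 309 335 [ 4.96487206 -4.94906116]
295 309 334 [ 5.01368647 -4.60968587]
head ((321.0689392089844, 224.3949737548828), 28.685108184814453) [[542.35963475 146.13650372 131.        ]]
```

View pics/w4.png

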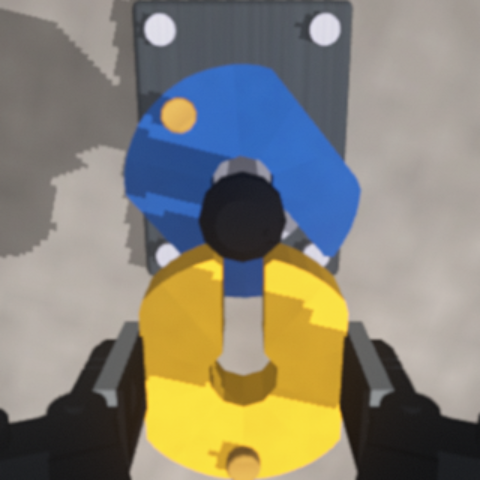

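The slot is centred on the stem within half a millimetre and above the blue stud. Sliding on.

Request:
servo_tool([
  {"translation": [0.3, 0.02, 0.04], "rotation": [0, 0, 0], "gripper": 0},
  {"translation": [0.5, 0, 0], "rotation": [0, 0, 0], "gripper": 0},
  {"translation": [0.5, 0, 0], "rotation": [0, 0, 0], "gripper": 0},
  {"translation": [0.3, 0, 0], "rotation": [0, 0, 0], "gripper": 0},
  {"translation": [0, 0, 0], "rotation": [0, 0, 0], "gripper": 0},
  {"translation": [0, 0, 0], "rotation": [0, 0, 0], "gripper": 0},
])

```text
time: 7.75
position: [0.5138, 0.1381, 0.1257]
tcp_rot: [0.991, 0.135, 0.0, 0.0]
contact_force: [-0.3, 1.1, -3.5]
gripper_width: 0.615
```

Run:
```python
from h import *
slide(-.004)
```

```text
along/perp mm -27.36 0.25 z 125.74 tq [ 0.01 -0.05 -0.01]
t 7.75 pos [0.5138 0.1381 0.1257] yaw 15.5 F [-0.26  1.07 -3.53] g 0.615 | cm [2.34 0.   0.  ] deg [ 0. -0. -0.]
```

Request:
servo_tool([
  {"translation": [0.3, 0, 0], "rotation": [0, 0, 0], "gripper": 0},
  {"translation": [0.5, 0, 0], "rotation": [0, 0, 0], "gripper": 0},
  {"translation": [0.5, 0, 0], "rotation": [0, 0, 0], "gripper": 0},
  {"translation": [0.5, 0, 0], "rotation": [0, 0, 0], "gripper": 0},
  {"translation": [0.3, 0, 0], "rotation": [0, 0, 0], "gripper": 0},
  {"translation": [0, 0, 0], "rotation": [0, 0, 0], "gripper": 0},
  {"translation": [0, 0, 0], "rotation": [0, 0, 0], "gripper": 0},
])

```text
time: 8.33
position: [0.5363, 0.1444, 0.1256]
tcp_rot: [0.991, 0.135, 0.0, 0.0]
contact_force: [-0.1, -0.8, -3.9]
gripper_width: 0.615
```

Run:
```python
from h import *
slide(0.0)
```

```text
along/perp mm -3.93 0.26 z 125.64 tq [-0.   -0.02  0.01]
t 8.33 pos [0.5363 0.1444 0.1256] yaw 15.5 F [-0.08 -0.78 -3.88] g 0.615 | cm [ 0.39  0.01 -0.01] deg [ 0. -0.  0.]
```

Request:
servo_tool([
  {"translation": [0.3, 0, 0], "rotation": [0, 0, 0], "gripper": 0},
  {"translation": [0, 0, 0], "rotation": [0, 0, 0], "gripper": 0},
  {"translation": [0.1, 0, 0], "rotation": [0, 0, 0], "gripper": 0},
  {"translation": [0, 0, 0], "rotation": [0, 0, 0], "gripper": 0},
  {"translation": [0, 0, 0], "rotation": [0, 0, 0], "gripper": 0},
])

```text
time: 8.75
position: [0.5402, 0.1455, 0.1255]
tcp_rot: [0.991, 0.135, -0.0, 0.0]
contact_force: [-0.1, -0.9, -3.3]
gripper_width: 0.618
```

Request:
servo_tool([
  {"translation": [0.1, 0, 0], "rotation": [0, 0, 0], "gripper": 0},
  {"translation": [0, 0, 0], "rotation": [0, 0, 0], "gripper": 0},
])

```text
time: 8.92
position: [0.5411, 0.1457, 0.1255]
tcp_rot: [0.991, 0.135, -0.0, 0.0]
contact_force: [0.3, 1.6, -2.3]
gripper_width: 0.615
```

Run:
```python
from h import *
slide(0.0)
```

```text
along/perp mm 1.0 0.28 z 125.52 tq [ 0.   -0.05 -0.01]
t 8.92 pos [0.5411 0.1457 0.1255] yaw 15.5 F [ 0.34  1.62 -2.29] g 0.615 | cm [-0.1   0.01 -0.02] deg [0. 0. 0.]
```

Request:
servo_tool([
  {"translation": [0.08, 0, 0], "rotation": [0, 0, 0], "gripper": 0},
  {"translation": [0, 0, 0], "rotation": [0, 0, 0], "gripper": 0},
])

```text
time: 9.08
position: [0.5419, 0.146, 0.1256]
tcp_rot: [0.991, 0.135, -0.0, 0.0]
contact_force: [0.0, 0.7, -3.4]
gripper_width: 0.617
```

Request:
servo_tool([
  {"translation": [0.06, 0, 0], "rotation": [0, 0, 0], "gripper": 0},
  {"translation": [0, 0, 0], "rotation": [0, 0, 0], "gripper": 0},
])

```text
time: 9.25
position: [0.5425, 0.1461, 0.1256]
tcp_rot: [0.991, 0.135, -0.0, 0.0]
contact_force: [-0.4, 0.9, -3.1]
gripper_width: 0.613
```

Run:
```python
from h import *
slide(0.0)
```

```text
along/perp mm 2.51 0.29 z 125.56 tq [-0.01  0.03  0.03]
t 9.25 pos [0.5425 0.1461 0.1256] yaw 15.5 F [-0.43  0.86 -3.1 ] g 0.613 | cm [-0.25  0.01 -0.01] deg [0. 0. 0.]
```

Request:
servo_tool([
  {"translation": [0.06, 0, 0], "rotation": [0, 0, 0], "gripper": 0},
  {"translation": [0, 0, 0], "rotation": [0, 0, 0], "gripper": 0},
])

```text
time: 9.42
position: [0.5431, 0.1463, 0.1255]
tcp_rot: [0.991, 0.135, -0.0, 0.0]
contact_force: [0.4, 0.5, -3.3]
gripper_width: 0.613
```

Request:
servo_tool([
  {"translation": [0.05, 0, 0], "rotation": [0, 0, 0], "gripper": 0},
  {"translation": [0, 0, 0], "rotation": [0, 0, 0], "gripper": 0},
])

```text
time: 9.58
position: [0.5432, 0.1464, 0.1254]
tcp_rot: [0.991, 0.135, -0.001, 0.0]
contact_force: [-0.3, 0.3, -2.6]
gripper_width: 0.612
```

Request:
servo_tool([
  {"translation": [0.06, 0, 0], "rotation": [0, 0, 0], "gripper": 0},
  {"translation": [0, 0, 0], "rotation": [0, 0, 0], "gripper": 0},
])

```text
time: 9.75
position: [0.5433, 0.1464, 0.1253]
tcp_rot: [0.991, 0.135, -0.002, 0.001]
contact_force: [-1.4, -0.8, -2.9]
gripper_width: 0.611
```

Run:
```python
from h import *
slide(0.0)
```

```text
along/perp mm 3.29 0.37 z 125.25 tq [-0.05  0.19  0.04]
t 9.75 pos [0.5433 0.1464 0.1253] yaw 15.51 F [-1.45 -0.83 -2.85] g 0.611 | cm [-0.33  0.02 -0.04] deg [0.  0.2 0. ]
```

Hub stop felt at 3.2 mm along (1.7 N), so the hub sits on the axis 2 mm back. Backing off and turning in steps.

Request:
servo_tool([
  {"translation": [-0.2, 0.01, -0.03], "rotation": [0, 0.2, 0], "gripper": 0},
  {"translation": [0, 0, 0], "rotation": [0, 0, 0], "gripper": 0},
  {"translation": [0, 0, 0], "rotation": [0, 0, 0], "gripper": 0},
])

```text
time: 10.0
position: [0.5417, 0.1459, 0.1257]
tcp_rot: [0.991, 0.135, 0.001, 0.0]
contact_force: [-0.7, 0.0, -4.4]
gripper_width: 0.616
```

Request:
servo_tool([
  {"translation": [0, 0, 0], "rotation": [0, 0, -3], "gripper": 0},
  {"translation": [0, 0, 0], "rotation": [0, 0, -3], "gripper": 0},
  {"translation": [0, 0, 0], "rotation": [0, 0, -3], "gripper": 0},
  {"translation": [0, 0, 0], "rotation": [0, 0, 0], "gripper": 0},
  {"translation": [0, 0, 0], "rotation": [0, 0, 0], "gripper": 0},
])

```text
time: 10.42
position: [0.5424, 0.146, 0.1261]
tcp_rot: [0.977, 0.215, 0.002, 0.0]
contact_force: [-0.3, -0.8, -3.7]
gripper_width: 0.615
```

Run:
```python
from h import *
slide(0.0012)
```

```text
along/perp mm 2.36 0.14 z 126.07 tq [-0.03 -0.   -0.05]
t 10.42 pos [0.5424 0.146  0.1261] yaw 24.79 F [-0.35 -0.75 -3.71] g 0.615 | cm [-0.11 -0.02  0.04] deg [ 0.1 -0.3  9.3]
```

Request:
servo_tool([
  {"translation": [-0.11, -0.02, 0.04], "rotation": [0.1, -0.3, -3], "gripper": 0},
  {"translation": [0, 0, 0], "rotation": [0, 0, -3], "gripper": 0},
  {"translation": [0, 0, 0], "rotation": [0, 0, -3], "gripper": 0},
  {"translation": [0, 0, 0], "rotation": [0, 0, -3], "gripper": 0},
  {"translation": [0, 0, 0], "rotation": [0, 0, 0], "gripper": 0},
  {"translation": [0, 0, 0], "rotation": [0, 0, 0], "gripper": 0},
])

```text
time: 10.92
position: [0.5417, 0.1457, 0.1258]
tcp_rot: [0.949, 0.314, 0.0, 0.0]
contact_force: [1.2, -0.0, -3.9]
gripper_width: 0.616
```

Run:
```python
from h import *
slide(0.0010)
```

```text
along/perp mm 1.62 0.11 z 125.84 tq [ 0.   -0.02  0.05]
t 10.92 pos [0.5417 0.1457 0.1258] yaw 36.63 F [ 1.22 -0.04 -3.89] g 0.616 | cm [-0.05 -0.03  0.01] deg [ 0.  -0.  21.1]
```

Request:
servo_tool([
  {"translation": [-0.07, -0.04, 0], "rotation": [0, 0, -3], "gripper": 0},
  {"translation": [0, 0, 0], "rotation": [0, 0, -3.2], "gripper": 0},
  {"translation": [0, 0, 0], "rotation": [0, 0, -3.2], "gripper": 0},
  {"translation": [0, 0, 0], "rotation": [0, 0, -3.2], "gripper": 0},
  {"translation": [0, 0, 0], "rotation": [0, 0, -3.2], "gripper": 0},
  {"translation": [0, 0, 0], "rotation": [0, 0, -3.0], "gripper": 0},
  {"translation": [0, 0, 0], "rotation": [0, 0, 0], "gripper": 0},
  {"translation": [0, 0, 0], "rotation": [0, 0, 0], "gripper": 0},
])

```text
time: 11.58
position: [0.5412, 0.1457, 0.126]
tcp_rot: [0.887, 0.462, 0.0, 0.0]
contact_force: [0.0, 0.7, -3.1]
gripper_width: 0.613
```

Run:
```python
from h import *
slide(0.0007,yaw=55.4)
w=cam('wrist');b=cam('scene')
save(np.hstack([cv2.resize(w['img'][80:400,160:480],(480,480)),cv2.resize(b['img'][240:340,370:436],(317,480))]),'w5.png')
```

```text
along/perp mm 1.08 0.26 z 125.97 tq [-0.    0.01 -0.03]
t 11.58 pos [0.5412 0.1457 0.126 ] yaw 55.0 F [ 0.03  0.67 -3.11] g 0.613 | cm [-0.03 -0.02  0.03] deg [ 0.  -0.  -0.4]
```

View pics/w5.png

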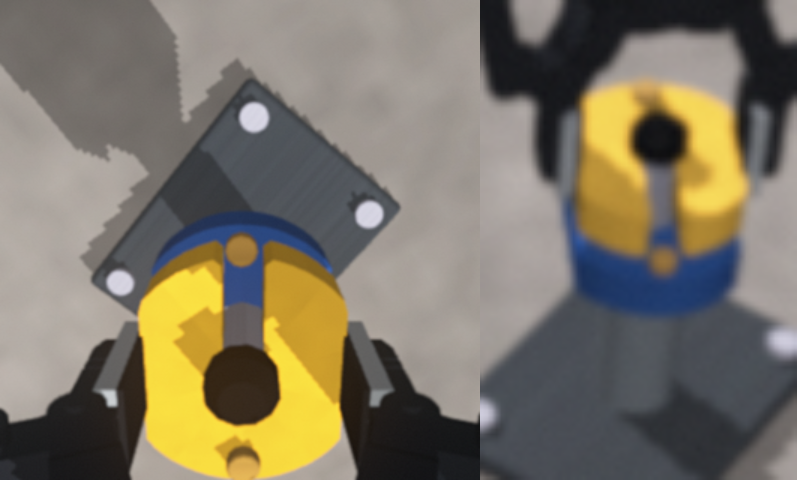

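Blue stud lies within 0.5 mm of the slot's centreline (about 1° more needed). Fine turn, then let down in small steps.

Request:
servo_tool([
  {"translation": [-0.02, -0.02, 0.1], "rotation": [0, 0, -0.6], "gripper": 0},
  {"translation": [0, 0, 0.1], "rotation": [0, 0, 0], "gripper": 0},
  {"translation": [0, 0, 0.1], "rotation": [0, 0, 0], "gripper": 0},
  {"translation": [0, 0, 0], "rotation": [0, 0, 0], "gripper": 0},
  {"translation": [0, 0, 0], "rotation": [0, 0, 0], "gripper": 0},
])

```text
time: 12.1
position: [0.5408, 0.1456, 0.1225]
tcp_rot: [0.885, 0.465, 0.0, 0.0]
contact_force: [-0.1, 0.4, -3.5]
gripper_width: 0.61
```

Run:
```python
from h import *
slide(0.0007,z=.1170,yaw=55.6)
```

```text
along/perp mm 0.69 0.26 z 122.54 tq [ 0.05 -0.03  0.02]
t 12.1 pos [0.5408 0.1456 0.1225] yaw 55.42 F [-0.11  0.39 -3.51] g 0.61 | cm [-0.    0.01  0.55] deg [ 0.  -0.  -0.2]
```

Underside at about 97.5 mm, just above the stud top. Continuing 1 mm at a time.

Request:
servo_tool([
  {"translation": [0, 0, 0.1], "rotation": [0, 0, -0.2], "gripper": 0},
  {"translation": [0, 0, 0], "rotation": [0, 0, 0], "gripper": 0},
])

```text
time: 12.27
position: [0.5408, 0.1456, 0.1214]
tcp_rot: [0.884, 0.467, 0.0, 0.0]
contact_force: [-0.5, -0.6, -2.7]
gripper_width: 0.611
```

Request:
servo_tool([
  {"translation": [0, 0, 0.1], "rotation": [0, 0, 0], "gripper": 0},
  {"translation": [0, 0, 0], "rotation": [0, 0, 0], "gripper": 0},
])

```text
time: 12.43
position: [0.5408, 0.1457, 0.1203]
tcp_rot: [0.884, 0.467, 0.0, 0.0]
contact_force: [0.2, 1.0, -3.7]
gripper_width: 0.614
```

Request:
servo_tool([
  {"translation": [0, 0, 0.08], "rotation": [0, 0, 0], "gripper": 0},
  {"translation": [0, 0, 0], "rotation": [0, 0, 0], "gripper": 0},
])

```text
time: 12.6
position: [0.5408, 0.1456, 0.1194]
tcp_rot: [0.885, 0.467, 0.0, 0.0]
contact_force: [-0.2, 0.0, -3.6]
gripper_width: 0.614
```

Run:
```python
from h import *
slide(0.0007,z=.1170,yaw=55.6)
```

```text
along/perp mm 0.7 0.26 z 119.41 tq [-0.02 -0.01  0.01]
t 12.6 pos [0.5408 0.1456 0.1194] yaw 55.62 F [-0.16  0.02 -3.61] g 0.614 | cm [-0.    0.    0.24] deg [ 0. -0.  0.]
```

Now 2 mm below the stud top with no reaction: the slot is over the stud.

Request:
servo_tool([
  {"translation": [0, 0, 0.08], "rotation": [0, 0, 0], "gripper": 0},
  {"translation": [0, 0, 0], "rotation": [0, 0, 0], "gripper": 0},
])

```text
time: 12.77
position: [0.5408, 0.1456, 0.1186]
tcp_rot: [0.885, 0.466, 0.0, 0.0]
contact_force: [-0.4, -1.1, -3.7]
gripper_width: 0.61
```

Request:
servo_tool([
  {"translation": [0, 0, 0.08], "rotation": [0, 0, 0], "gripper": 0},
  {"translation": [0, 0, 0], "rotation": [0, 0, 0], "gripper": 0},
])

```text
time: 12.93
position: [0.5408, 0.1456, 0.1177]
tcp_rot: [0.885, 0.466, 0.0, 0.0]
contact_force: [0.3, 0.3, -4.1]
gripper_width: 0.613
```

Request:
servo_tool([
  {"translation": [0, 0, 0.05], "rotation": [0, 0, 0], "gripper": 0},
  {"translation": [0, 0, 0], "rotation": [0, 0, 0], "gripper": 0},
])

```text
time: 13.1
position: [0.5408, 0.1457, 0.1171]
tcp_rot: [0.885, 0.467, 0.0, 0.0]
contact_force: [0.2, 0.1, -3.3]
gripper_width: 0.612
```

Run:
```python
from h import *
slide(0.0007,z=.1170,yaw=55.6)
```

```text
along/perp mm 0.74 0.27 z 117.09 tq [0.01 0.02 0.01]
t 13.1 pos [0.5408 0.1457 0.1171] yaw 55.62 F [ 0.23  0.09 -3.31] g 0.612 | cm [-0.01  0.    0.01] deg [ 0. -0.  0.]
```

Request:
servo_tool([
  {"translation": [0, 0, 0.04], "rotation": [0, 0, 0], "gripper": 0},
  {"translation": [0, 0, 0], "rotation": [0, 0, 0], "gripper": 0},
])

```text
time: 13.27
position: [0.5409, 0.1457, 0.1168]
tcp_rot: [0.885, 0.466, 0.0, 0.0]
contact_force: [-0.3, -0.4, -1.5]
gripper_width: 0.61
```

Request:
servo_tool([
  {"translation": [0, 0, 0.04], "rotation": [0, 0, 0], "gripper": 0},
  {"translation": [0, 0, 0], "rotation": [0, 0, 0], "gripper": 0},
])

```text
time: 13.43
position: [0.5409, 0.1457, 0.1167]
tcp_rot: [0.885, 0.466, 0.0, 0.0]
contact_force: [0.3, -0.3, -1.1]
gripper_width: 0.613
```

Run:
```python
from h import *
slide(0.0007,z=.1170,yaw=55.6)
```

```text
along/perp mm 0.8 0.31 z 116.69 tq [-0.02  0.23  0.  ]
t 13.43 pos [0.5409 0.1457 0.1167] yaw 55.61 F [ 0.27 -0.27 -1.09] g 0.613 | cm [-0.01  0.   -0.03] deg [ 0. -0.  0.]
```

Contact at underside ≈ 92 mm with 2 N of the weight taken: flush. Releasing and rising.

Request:
servo_tool([
  {"translation": [0, 0, 0], "rotation": [0, 0, 0], "gripper": 0.68},
  {"translation": [0, 0, 0], "rotation": [0, 0, 0], "gripper": 0.75},
  {"translation": [0, 0, 0], "rotation": [0, 0, 0], "gripper": 0.9},
  {"translation": [0, 0, 0], "rotation": [0, 0, 0], "gripper": 1},
  {"translation": [0, 0, 0], "rotation": [0, 0, 0], "gripper": 1},
  {"translation": [0, 0, 0], "rotation": [0, 0, 0], "gripper": 1},
], force=20)

```text
time: 13.93
position: [0.542, 0.1459, 0.1178]
tcp_rot: [0.885, 0.466, 0.002, 0.001]
contact_force: [-0.1, -0.8, -0.5]
gripper_width: 1.001
```

Run:
```python
from h import *
slide(0.0007,z=.16,yaw=55.6)
```

```text
along/perp mm 1.94 0.16 z 117.75 tq [-0.02  0.04  0.  ]
t 13.93 pos [0.542  0.1459 0.1178] yaw 55.61 F [-0.1  -0.75 -0.54] g 1.001 | cm [-0.08 -0.07 -4.23] deg [ 0.2 -0.2  0. ]
```

Request:
servo_tool([
  {"translation": [0, 0, -1], "rotation": [0.2, -0.2, 0], "gripper": 1},
  {"translation": [0, 0, -2], "rotation": [0, 0, 0], "gripper": 1},
  {"translation": [0, 0, -2], "rotation": [0, 0, 0], "gripper": 1},
  {"translation": [0, 0, -2.5], "rotation": [0, 0, 0], "gripper": 1},
  {"translation": [-2, 0, -2], "rotation": [0, 0, 0], "gripper": 1},
  {"translation": [-3, 0, -1], "rotation": [0, 0, 0], "gripper": 1},
  {"translation": [-1, 0, 0], "rotation": [0, 0, 0], "gripper": 1},
  {"translation": [0, 0, 0], "rotation": [0, 0, 0], "gripper": 1},
  {"translation": [0, 0, 0], "rotation": [0, 0, 0], "gripper": 1},
  {"translation": [0, 0, 0], "rotation": [0, 0, 0], "gripper": 1},
])

```text
time: 14.77
position: [0.5073, 0.0955, 0.2266]
tcp_rot: [0.884, 0.467, -0.001, -0.0]
contact_force: [-0.0, 0.2, 0.3]
gripper_width: 0.999
```

Run:
```python
from h import *
go(.54,.145,.2,55.6)
w=cam('wrist');b=cam('scene')
print(yellow(w,.108,(80,560,60,420)))
save(np.hstack([cv2.resize(w['img'][80:400,160:480],(480,480)),cv2.resize(b['img'][240:340,370:436],(317,480),interpolation=cv2.INTER_CUBIC)]),'w6.png')
```

```text
t 14.77 pos [0.5073 0.0955 0.2266] yaw 55.63 F [-0.01  0.22  0.31] g 0.999 | cm [ 5.94 -0.09  2.65] deg [-0.1  0.1  0. ]
(((539.4525146484375, 144.12612915039062), (66.28678131103516, 54.160396575927734), 55.58872985839844), ((539.5762329101562, 144.27996826171875), 33.98786926269531), array([320.71954023, 150.46436782]))
```

View pics/w6.png

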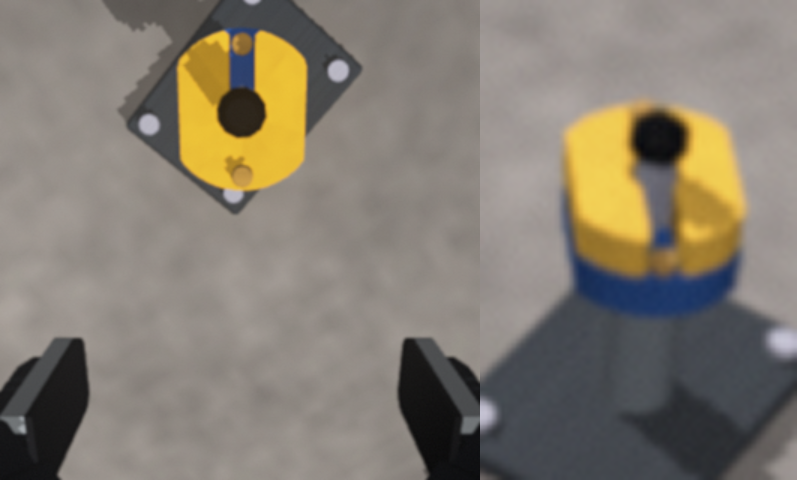

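The disc is flush, with blue's stud at (242,42) inside the yellow slot, yaw 55.6°, and the gripper clear. Handing in.

```bash
python3 -c "
from h import *
print(env.finish_job())"
```

```text
the job is handed in; nothing more can be done
None
```

The yellow disc is on the carrier, flush on the blue disc, and released. The job was handed in at about 15 s of the 72 s allowed, and `finish_job` gave no verdict.

**What I did:** I gripped the disc by its flats and slid it onto the stem from the carrier's −x side. I felt the hub stop at about 2 N and backed off 2 mm. Then I turned the disc about 40° to world yaw 55.6° and let it down in steps of about 1 mm or less.

**Last checks:**
- **Fit:** The disc passed the level of the blue stud's top with no reaction. It took contact at an underside height of about 92 mm, which is flush.
- **Forces:** In the readings between moves, sideways force stayed under about 2 N. On landing, about 2 N of the disc's weight had transferred.
- **After release:** The wrist and scene pictures show the disc level. Blue's stud lies in the yellow slot, and yellow's own stud is on the opposite side. The gripper is open, about 6 cm to the side and well above the disc.
- **Other objects:** I never went near the ink tin, ink jar or squeegee, but I did not photograph them again at the end.

**Disagreements:**
- The axis felt by the hub stop and the axis seen by camera differed by about 1 mm along the slide; I split the difference, within the play.
- The top camera gave the carrier yaw as 15.9° and the wrist camera 15.4°; I used 15.5°.
- The top camera could not see the held disc because the arm was in the way, so the final alignment relied on the wrist and scene cameras.

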